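# Change the label roll on its spindle

## Robot

A 6-joint arm with a two-finger parallel gripper is mounted at the origin on a cart in front of the work surface, level with it; the furniture and walls round the work are solid. World frame = base frame: x ahead of the robot, y to its left, z up, the work surface at z = 0. Lengths are in m, angles in degrees, forces in N, time in s.
With the tool pointing down it reaches from about 0.325 to 0.775 m from the base axis. Payload 5.5 kg.
Tool frame: the origin (TCP) lies at the very end of the fingers, on their centre line; the grasp point (between the pads) lies 19 mm behind it (arm.hold_point_z is the distance from the TCP to the grasp point, in m); z points along the fingers, x is the direction in which the jaws open and shut, and the axes are right-handed (so a half turn about z gives the same grasp; the last joint's range is limited). The gripper opens to 85 mm and grips with 20 to 120 N. Pads are 22 mm wide; open, the fingers measure 114 mm over their backs; the gripper's body (76 mm by 85 mm) begins 54 mm behind the grasp point. The pads swing forward as they close: fully open they stand 13 mm farther back than shut.
Start: joints at [64.36, 5.22, 70.514, -0, 104.267, -3.249], TCP at [0.229, 0.555, 0.207] pointing down, gripper open.
Joint ranges: [-164.24, 164.24], [-49.07, 125.15], [9.68, 141.18], [-86.29, 266.29], [3.28, 154.24], [-151.56, 151.56]. Speed limits (degrees/s): [147.25, 147.25, 172.46, 180, 180, 180].

## Interface

Orientations are given as [roll, pitch, yaw] about the fixed x, y, z axes, in that order (R = Rz(yaw) Ry(pitch) Rx(roll)).
In Python, from plant import arm, imaging, workorder gives the robot as it stands.
- The arm moves only by the tool play_rows, never from a script. Its argument "increments" is one flat list of numbers, 6 for each row, row after row: the shift along the tool's x, y, z in cm, then the turn, a rotation vector about the tool's x, y, z in degrees. In form: [tx, ty, tz, rx, ry, rz, tx, ty, tz, rx, ry, rz, ...]. A call has 1 to 8 rows; each row shifts and turns the pose as measured when the row begins, along the tool's axes as they then stand; what a row does not reach is not made up. A row lasts 1/12 s, in which the tool goes at most 41.7 mm and 7.16 degrees, less where a joint would pass 70% of its speed; a pose out of reach is approached as far as the arm can. A call is refused whole if a number of a shift passes 4.17 or a number of a turn 7.16, either way. A call with a gripper value outside its range is refused whole. "gripper" is the gripper's target within -1 to 1 (shut at 1, half-way at 0, fully open at -1), set as the call begins (left out, the last holds). The fingers move at their own pace and stop on an object; "squeeze" is the grip in N (left out, the last holds). Time passes only in rows, so rows that do not move let the fingers close. It gives the time, the measured TCP pose, the force and the opening at its end, in the units of the state.
- arm.observe(): the state, without advancing time (a new reading comes with each control period).
- imaging.snapshot(name): name is "side" or "top" or "wrist"; returns (picture, depth): 384x512x3 uint8, blue, green, red; 384x512 float32, m along the optical axis (not along the pixel's ray), 0 where there is no reading.
- imaging.calibration(name): a dict with "camera_matrix" (3x3 intrinsics, pixels), "k1" (the pictures are not rectified: a ray, as slopes to the right and down, at radius r is drawn at 1 + k1 r^2 times it, then the intrinsics apply), "pose" (4x4, takes a point from camera to world coordinates); the wrist camera has in their place "T_tool_cam" (4x4, takes a point from camera to tool coordinates, whose origin is the TCP and whose axes are the tool frame's). Camera axes: x right, y up, looking along -z (the intrinsics and any distortion apply to the point x, -y, -z); pixel columns grow to the right and rows downward; lengths in m; the calibration is good to about 2 mm. A picture is of the moment at which its call begins: read the wrist's pose just before it. calibration takes no time and is no camera call.
- workorder.job_done(): hands the job in, once; it reports no verdict.
The state is a dict: "clock": time; "joint_pos": joint angles; "dq": joint speeds; "tau": joint torques, N m; "position": TCP position; "tcp_rot": TCP orientation; "ft_force": force on the tool from outside, world axes, zero at the start; "ft_torque": the same for the moment, N m; "grip_width": finger opening in m.
Only numpy, scipy, OpenCV 4.12 (cv2) and the standard library are available. Lean on these libraries where they do the work, as an engineer would, in place of code of your own. Each camera call takes 0.05 s, during which the arm holds its last target. There are 200 camera calls.

## Task

The roll on the label holder is used up. First lift the empty cardboard core off the spindle and put it in the open steel tray, then mount the tall full label roll (not the short one) on the spindle, lowering it under control, not dropping it, until it sits fully down on the flange. Leave both released and at rest, and leave everything else on the table where it stands.

Things in the scene. Friction and masses are not known exactly. Their poses are not given: they have to be found in the camera images.
- core_center (a point): spent cardboard core, a bare tube 31 mm outside diameter, 25 mm bore, 90 mm long, standing loosely on the holder's spindle at the start (its foot on the flange, its top 15 mm above the spindle's tip); about 30 g. The point is its centre, 45 mm from either end; z runs along the tube
- tall_roll_center (a point): tall full label roll: white paper round a cardboard core, 56 mm outside diameter, 90 mm tall, straight through-bore 25 mm; stands upright on the table, about 0.15 to 0.3 kg. The point is its centre, 45 mm from either end; z runs along its axis. Which of two places it stands in varies
- spindle_seat (a point): centre of the top of the roll holder's flange, 16 mm above the table: where the foot of a mounted roll rests. The holder is fixed to the table: round dark foot 100 mm diameter, 12 mm thick, on it a flange 60 mm diameter, then the upright steel spindle, 21 mm diameter. z points up along the spindle
- spindle_tip (a point): top of the spindle, 75 mm above the flange (91 mm above the table); the upper 15 mm taper from 21 mm to 10 mm diameter
- tray_in (a point): centre of the inner floor of the open steel tray for spent cores, fixed to the table: 100 x 150 mm outside (x by y of this frame), walls 4 mm thick, rim 45 mm above the table, floor 4 mm above the table
- short_roll_center (a point): the other full label roll: the same paper and the same 56 mm diameter and 25 mm bore, but only 50 mm tall, standing upright; not the one to mount. The point is its centre, 25 mm above the table
- cup: clear portion cup, 62 mm across, 34 mm tall; bystander, origin under its centre
- tin: small closed hinged tin, 74 x 100 x 25 mm; bystander, origin under its centre
- disc: grinding disc lying flat, 70 mm diameter, 11 mm thick; bystander, origin under its centre
- scoop: small steel measuring scoop, 41 x 115 x 16 mm; bystander, origin under its centre

How it is judged:
By the outcome, as a careful person would: the job done as asked, in the order asked, and still so for the second after the job is handed in, with the robot touching nothing.
It also fails if it takes over 64 s, if anything falls off the work surface, if the arm or the gripper's body presses on something with over 40 N, if the wrist force passes 120 N, or if a joint passes its speed limit or range.

## Working session

There is one attempt and no reset: what is moved stays moved. The work goes in short steps, Python scripts to look and compute and a tool call to move; the robot and the scene stay as the last step left them, time stands still between calls to the robot, and variables do not carry over. Pictures are saved under pics/ and viewed, about 8 in all and at most 12, crops included, and the job is handed in when it is done.

Besides the shell and the picture viewer there is one more tool, called after "Request:" by a JSON object that holds its "name" and its "arguments", one argument or row to a line. play_rows: Moves the arm, as the interface text tells. Its arguments: {"type":"object","properties":{"increments":{"type":"array"},"gripper":{"type":"number"},"squeeze":{"type":"number"}},"required":["increments"]}

```bash
mkdir -p pics; ls
cat > h.py <<'E'
import numpy as np, cv2
from plant import arm, imaging, workorder
from scipy.spatial.transform import Rotation as R
def tool():
    s=arm.observe(); T=np.eye(4); T[:3,:3]=R.from_euler('xyz',s['tcp_rot'],degrees=True).as_matrix(); T[:3,3]=s['position']; return T
def pose(n):
    c=imaging.calibration(n)
    return np.array(c['pose']) if n!='wrist' else tool()@np.array(c['T_tool_cam'])
def rays(n,uv,P):
    c=imaging.calibration(n);K=np.array(c['camera_matrix'])
    uv=np.asarray(uv,float).reshape(-1,1,2)
    p=cv2.undistortPoints(uv,K,np.array([c['k1'],0,0,0,0.]))[:,0]
    d=np.c_[p[:,0],-p[:,1],-np.ones(len(p))]
    return P[:3,3],d@P[:3,:3].T
def plane(n,uv,z,P):
    o,d=rays(n,uv,P); return o+d*((z-o[2])/d[:,2])[:,None]
def cloud(n,D,P):
    v,u=np.mgrid[:384,:512]; o,d=rays(n,np.c_[u.ravel(),v.ravel()],P)
    return (o+d*D.ravel()[:,None]).reshape(384,512,3)
E
python3 - <<'E'
from h import *
print(arm.observe())
ims=[]
for n in ['top','side','wrist']:
    P=pose(n);b,D=imaging.snapshot(n); np.savez('pics/'+n,b=b,D=D,P=P); ims.append(b)
    print(n,P.round(3).tolist(),imaging.calibration(n)['camera_matrix'],imaging.calibration(n)['k1'])
    cv2.imwrite('pics/%s0.png'%n,b)
P=np.load('pics/top.npz');C=cloud('top',P['D'],P['P']);z=C[...,2]
m=((z>.006)&(P['D']>0)).astype('uint8')
k,l,st,ce=cv2.connectedComponentsWithStats(m)
for i in range(1,k):
    if st[i,4]>60: 
        q=C[l==i]; t=q[q[:,2]>q[:,2].max()-.006]; print(st[i],q.min(0).round(3),q.max(0).round(3),'top',t.mean(0).round(3))
E
```

```text
pics
{'clock': 0.0, 'joint_pos': array([ 6.43611834e+01,  5.26283681e+00,  7.05819807e+01,  2.33840079e-03,
        1.04266566e+02, -3.24725963e+00]), 'dq': array([ 0.06000134, -0.04755464, -0.06806105, -0.02947423, -0.00357382,
        0.00790746]), 'tau': array([-4.61341151e-04, -4.58709598e+01, -4.18020737e+01, -2.75151933e-04,
        1.15426272e-02,  2.23301492e-05]), 'position': array([0.22839266, 0.55447501, 0.20575275]), 'tcp_rot': array([-1.79991427e+02,  1.11075916e-01,  6.76090253e+01]), 'ft_force': array([-0.27417431, -0.19044702,  0.7910651 ]), 'ft_torque': array([-0.00232716,  0.00562786, -0.00623112]), 'grip_width': 0.08495661886165143}
top [[0.014, 0.986, -0.167, 0.39], [-1.0, 0.015, 0.0, 0.226], [0.003, 0.167, 0.986, 1.094], [0.0, 0.0, 0.0, 1.0]] [[373.54246034   0.         255.24798972]
 [  0.         373.54246034 192.24131531]
 [  0.           0.           1.        ]] 0.010516057760292826
side [[0.907, 0.233, -0.35, 0.23], [-0.421, 0.5, -0.757, -0.492], [-0.001, 0.834, 0.552, 0.616], [0.0, 0.0, 0.0, 1.0]] [[405.94002222   0.         261.61301278]
 [  0.         40
[... 1283 characters left out ...]
41  35 832] [0.522 0.428 0.007] [0.624 0.544 0.031] top [0.572 0.487 0.026]
[251 174  20  21 301] [0.568 0.184 0.006] [0.621 0.239 0.053] top [0.595 0.211 0.049]
[321 192  34  34 846] [ 0.482 -0.064  0.006] [0.579 0.033 0.108] top [ 0.533 -0.015  0.104]
[184 227  25  21 382] [0.411 0.357 0.007] [0.464 0.416 0.094] top [0.438 0.385 0.09 ]
[238 227  59  44 564] [0.351 0.11  0.006] [0.471 0.272 0.052] top [0.41  0.198 0.047]
[339 238  25  24 307] [ 0.379 -0.087  0.006] [ 0.445 -0.017  0.014] top [ 0.41  -0.051  0.009]
[   0  314  161   70 7126] [0.19  0.363 0.243] [0.301 0.62  0.616] top [0.271 0.524 0.613]
[301 362  68  22 980] [ 0.052 -0.088  0.006] [0.107 0.095 0.161] top [0.101 0.001 0.158]
```

View pics/top0.png

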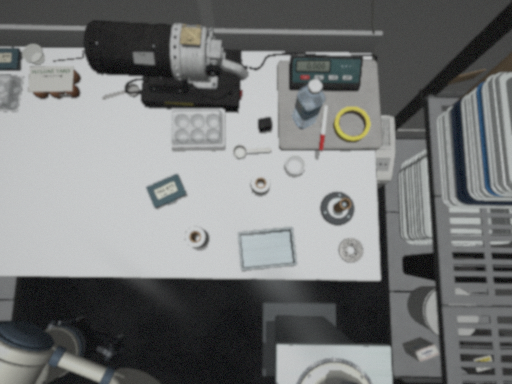

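View pics/side0.png

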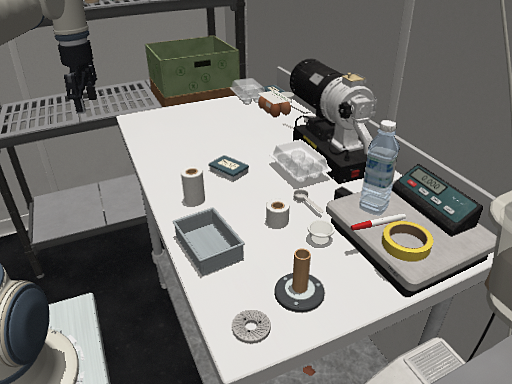

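The top view shows the tray at (267,248), the tall roll at (197,237), the short roll at (260,185), the core on its holder at (340,206) and the disc at (350,250). The side view agrees. From depth, the core top is about (0.533,-0.015,0.105), the tall roll (0.438,0.385,0.09) and the tray (0.410,0.195). I'll turn to yaw 0 and go above the core.

Request:
{"name": "play_rows", "arguments": {
  "increments": [0,0,0,0,0,7,0,0,0,0,0,7,0,0,0,0,0,7,0,0,0,0,0,7,0,0,0,0,0,7,0,0,0,0,0,7,0,0,0,0,0,7,0,0,0,0,0,7],
  "gripper": -1,
  "squeeze": 30
}}

```text
clock: 0.82
position: [0.2279, 0.5534, 0.2018]
tcp_rot: [179.6, 0.3, 10.3]
ft_force: [0.6, -0.2, 0.6]
grip_width: 0.0851
```

Request:
{"name": "play_rows", "arguments": {
  "increments": [1.5,3,0,0,0,6,1.5,3,0,0,0,6,2,3.5,0,0,0,0,2,3.5,0,0,0,0,2,3.5,0,0,0,0,2,3.5,0,0,0,0,2,3.5,0,0,0,0,2,3.5,0,0,0,0]
}}

```text
clock: 1.48
position: [0.3752, 0.278, 0.1969]
tcp_rot: [179.2, 0.6, -1.9]
ft_force: [0.8, 0.7, 0.2]
grip_width: 0.0852
```

Request:
{"name": "play_rows", "arguments": {
  "increments": [2.2,4,-0.1,0.8,0.6,-1.9,2.2,4,-0.1,0,0,0,2.2,4,-0.1,0,0,0,2.2,4,-0.1,0,0,0,2.2,4,-0.1,0,0,0,2.2,4,-0.1,0,0,0,1.5,3,-0.1,0,0,0,0.5,1,-0.1,0,0,0]
}}

```text
clock: 2.15
position: [0.5133, 0.0098, 0.2025]
tcp_rot: [180.0, -0.0, -0.2]
ft_force: [0.4, -0.6, -0.2]
grip_width: 0.0853
```

Run:
```python
from h import *
print(arm.observe()['position'],arm.observe()['tcp_rot'])
P=pose('wrist');b,D=imaging.snapshot('wrist');np.savez('pics/w1',b=b,D=D,P=P);cv2.imwrite('pics/w1.png',b)
C=cloud('wrist',D,P);z=C[...,2]
m=((z>.097)&(z<.112)&(D>0)&(abs(C[...,0]-.533)<.04)&(abs(C[...,1]+.015)<.04))
q=C[m];v,u=np.nonzero(m);print(len(q),q.min(0),q.max(0),q.mean(0),u.min(),u.max(),v.min(),v.max())
# holder foot 12mm / flange 16mm
m=((z>.007)&(z<.02)&(abs(C[...,0]-.533)<.07)&(abs(C[...,1]+.015)<.07)).astype('uint8')
q=C[m>0]; c,r=cv2.minEnclosingCircle(q[:,:2].astype('float32'));print('foot',c,r,len(q))
```

```text
[0.51334932 0.00978363 0.20252056] [ 1.79992872e+02 -3.87750485e-02 -1.86316780e-01]
352 [ 0.51723551 -0.03209133  0.09704435] [ 0.54727002 -0.00185612  0.10661529] [ 0.53250044 -0.01687873  0.1036012 ] 256 285 195 224
foot (0.5325103998184204, -0.01737389713525772) 0.04990881308913231 2931
```

View pics/w1.png

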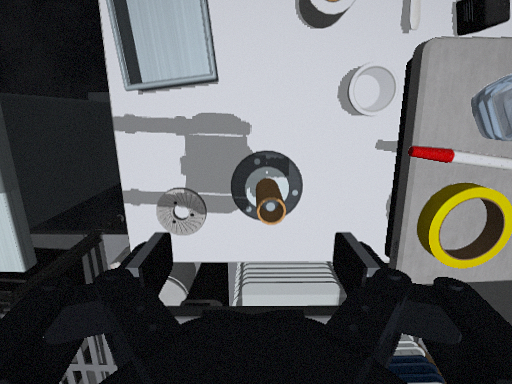

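The wrist view shows the core mouth at (271,208). Core centre and foot circle agree at (0.5325,-0.017), with a foot radius of 49.9 mm, so it fits. I'll descend around it.

Request:
{"name": "play_rows", "arguments": {
  "increments": [1,1.3,0,0,0,0,1,1.3,0,0,0,0,0,0.2,2,0,0,0,0,0,2,0,0,0,0,0,2,0,0,0,0,0,2,0,0,0,0,0,1,0,0,0,0,0,0,0,0,0]
}}

```text
clock: 2.87
position: [0.5331, -0.0143, 0.1094]
tcp_rot: [-179.8, -0.0, -0.2]
ft_force: [0.4, -0.7, -0.1]
grip_width: 0.0856
```

Request:
{"name": "play_rows", "arguments": {
  "increments": [0,0.3,1,0,0,0,0,0,1.5,0,0,0,0,0,1.5,0,0,0,0,0,1,0,0,0,0,0,0.4,0,0,0,0,0,0,0,0,0]
}}

```text
clock: 3.37
position: [0.535, -0.0152, 0.057]
tcp_rot: [-179.8, -0.4, -0.0]
ft_force: [0.0, -0.4, 0.2]
grip_width: 0.0854
```

Request:
{"name": "play_rows", "arguments": {
  "increments": [0,0,0,0,0,0,0,0,0,0,0,0,0,0,0,0,0,0,0,0,0,0,0,0,0,0,0,0,0,0,0,0,0,0,0,0,0,0,0,0,0,0,0,0,0,0,0,0],
  "gripper": 1,
  "squeeze": 25
}}

```text
clock: 4.03
position: [0.5355, -0.0153, 0.0614]
tcp_rot: [-179.8, -0.5, -0.0]
ft_force: [-0.8, 0.7, -0.9]
grip_width: 0.0311
```

Request:
{"name": "play_rows", "arguments": {
  "increments": [0,0,-0.7,0,0,0,0,0,-1.3,0,0,0,0,0,-1.5,0,0,0,0,0,-1.5,0,0,0,0,0,-1.5,0,0,0,0,0,-1.5,0,0,0,0,0,-1.5,0,0,0,0,0,-1.5,0,0,0]
}}

```text
clock: 4.7
position: [0.5345, -0.0157, 0.1806]
tcp_rot: [-179.8, -0.6, -0.0]
ft_force: [0.3, -0.3, 0.4]
grip_width: 0.0306
```

Run:
```python
from h import *
s=arm.observe();print(s['position'],s['grip_width'],s['ft_force'])
P=np.load('pics/top.npz');C=cloud('top',P['D'],P['P']);z=C[...,2]
m=((z>.035)&(z<.06)&(C[...,0]>.33)&(C[...,0]<.49)&(C[...,1]>.09)&(C[...,1]<.29))
r=cv2.minAreaRect(C[m][:,:2].astype('float32'));print('tray',r)
P=np.load('pics/w1.npz');
m=((z>.08)&(z<.1)&(C[...,0]>.38)&(C[...,0]<.5)&(C[...,1]>.33)&(C[...,1]<.43));q=C[m]
print('roll',cv2.minEnclosingCircle(q[:,:2].astype('float32')),q.mean(0))
b,D=imaging.snapshot('side');cv2.imwrite('pics/s1.png',b[180:330,150:400].repeat(2,0).repeat(2,1))
```

```text
[ 0.53445737 -0.0157467   0.18057608] 0.030564989473600878 [ 0.32134686 -0.28371647  0.41335023]
tray ((0.41139817237854004, 0.1909458041191101), (0.10568567365407944, 0.15593525767326355), 6.499705791473389)
roll ((0.43819496035575867, 0.3869630694389343), 0.02940157987177372) [0.43793113 0.38495147 0.08803928]
```

View pics/s1.png

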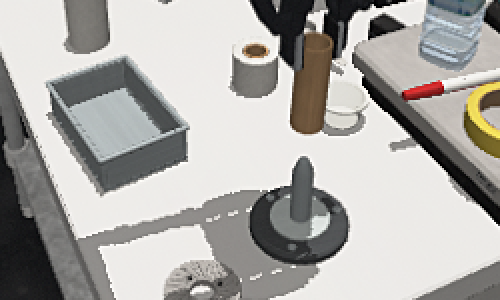

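The crop shows the core held clear of the bare spindle (tip at crop (303,160)), and nothing else has moved. Now to the tray at (0.411,0.191).

Request:
{"name": "play_rows", "arguments": {
  "increments": [-1,-1.6,0,0,0,0,-1.8,-3,0,0,0,0,-2.2,-3.6,0,0,0,0,-2.2,-3.6,0,0,0,0,-2.2,-3.6,0,0,0,0,-1.6,-2.8,0,0,0,0,-0.8,-1.4,0,0,0,0,0,0,0,0,0,0]
}}

```text
clock: 5.42
position: [0.4172, 0.1853, 0.1914]
tcp_rot: [-179.7, -1.9, -0.4]
ft_force: [0.1, 0.2, 0.1]
grip_width: 0.031
```

Request:
{"name": "play_rows", "arguments": {
  "increments": [0,0,1,0,-0.5,0,0,0,1.8,0,0,0,0,0,2,0,0,0,0,0,2,0,0,0,0,0,2,0,0,0,0,0,1,0,0,0,0,0,0.5,0,0,0,0,0,0,0,0,0]
}}

```text
clock: 6.08
position: [0.4246, 0.1806, 0.0839]
tcp_rot: [-179.7, -1.6, -0.6]
ft_force: [-0.4, 0.7, -1.2]
grip_width: 0.0306
```

Request:
{"name": "play_rows", "arguments": {
  "increments": [-0.7,-0.5,0,0.3,-1.5,-0.5,-0.6,-0.4,0,0,0,0,0,0,0.6,0,0,0,0,0,0.7,0,0,0,0,0,0.7,0,0,0,0,0,0.5,0,0,0,0,0,0,0,0,0]
}}

```text
clock: 6.67
position: [0.413, 0.1912, 0.0608]
tcp_rot: [-179.3, -0.3, -0.1]
ft_force: [-0.2, -0.5, -1.0]
grip_width: 0.0308
```

Request:
{"name": "play_rows", "arguments": {
  "increments": [0,0,0.4,-0.5,0,0,0,0,0.3,0,0,0,0,0,0.2,0,0,0,0,0,0,0,0,0]
}}

```text
clock: 7.0
position: [0.4129, 0.1913, 0.0505]
tcp_rot: [-179.8, -0.3, -0.1]
ft_force: [0.6, -0.3, -0.2]
grip_width: 0.0307
```

Request:
{"name": "play_rows", "arguments": {
  "increments": [0,0,0.15,0,0,0,0,0,0.15,0,0,0,0,0,0,0,0,0]
}}

```text
clock: 7.25
position: [0.4136, 0.1918, 0.0491]
tcp_rot: [-179.8, -0.4, -0.1]
ft_force: [-0.5, -0.3, -0.4]
grip_width: 0.031
```

Request:
{"name": "play_rows", "arguments": {
  "increments": [0,0,0.15,0,0,0,0,0,0.15,0,0,0,0,0,0,0,0,0,0,0,0,0,0,0]
}}

```text
clock: 7.58
position: [0.4148, 0.1926, 0.0493]
tcp_rot: [-179.6, -0.6, -0.1]
ft_force: [-1.1, -0.0, -0.4]
grip_width: 0.0308
```

Request:
{"name": "play_rows", "arguments": {
  "increments": [-0.1,0,0.3,0,0,0,-0.1,0,0.3,0,0,0,0,0,0.1,0,0,0]
}}

```text
clock: 7.83
position: [0.4158, 0.194, 0.0488]
tcp_rot: [-179.4, -1.2, -0.1]
ft_force: [0.0, 0.8, -0.1]
grip_width: 0.0308
```

The TCP stalls at about 0.049, the height predicted for the core's foot on the tray floor (0.0494). I'll release and lift.

Request:
{"name": "play_rows", "arguments": {
  "increments": [0,0,0,0,0,0,0,0,0,0,0,0,0,0,0,0,0,0,0,0,0,0,0,0,0,0,0,0,0,0,0,0,0,0,0,0],
  "gripper": -1
}}

```text
clock: 8.33
position: [0.4151, 0.1935, 0.0466]
tcp_rot: [-179.5, -1.0, -0.1]
ft_force: [0.5, 0.3, 0.3]
grip_width: 0.0854
```

Run:
```python
from h import *
s=arm.observe();print(s['position'],s['grip_width'],s['ft_force'])
b,D=imaging.snapshot('side');cv2.imwrite('pics/s2.png',b[130:330,120:370].repeat(2,0).repeat(2,1))
```

```text
[0.41510708 0.19354201 0.04660106] 0.08542730506034855 [0.53337884 0.28144468 0.2822604 ]
```

View pics/s2.png

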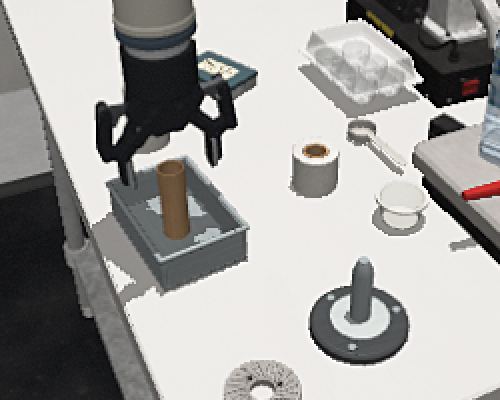

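The core stands upright and free in the tray (crop (174,200)), with the fingers clear of it. I'll lift and go over the tall roll.

Request:
{"name": "play_rows", "arguments": {
  "increments": [0,0,-1,0,0,0,0,0,-2,0,0,0,0,0,-2,0,0,0,0,0,-2,0,0,0,0,0,-2.5,0,0,0,0,0,-2.5,0,0,0,0,0,-2,0,0,0,0,0,-1,0,0,0]
}}

```text
clock: 9.05
position: [0.4097, 0.1911, 0.2027]
tcp_rot: [-179.6, -0.6, -0.1]
ft_force: [1.0, 0.1, -0.1]
grip_width: 0.0856
```

Request:
{"name": "play_rows", "arguments": {
  "increments": [0.3,-1,0,-0.5,-1,0,0.3,-2.5,0,0,0,0,0.3,-3.5,0,0,0,0,0.3,-3.5,0,0,0,0,0.3,-3.5,0,0,0,0,0,-3,0,0,0,0,0,-1.5,0,0,0,0,0,0,0,0,0,0]
}}

```text
clock: 9.72
position: [0.4278, 0.3835, 0.2091]
tcp_rot: [180.0, -0.1, -0.4]
ft_force: [0.7, -0.1, 0.2]
grip_width: 0.0854
```

Run:
```python
from h import *
s=arm.observe();print(s['position'],s['tcp_rot'],np.abs(s['dq']).max())
P=pose('wrist');b,D=imaging.snapshot('wrist');np.savez('pics/w2',b=b,D=D,P=P);cv2.imwrite('pics/w2.png',b)
C=cloud('wrist',D,P);z=C[...,2]
def top(lo,hi,x,y,r):
    m=(z>lo)&(z<hi)&(D>0)&(np.hypot(C[...,0]-x,C[...,1]-y)<r); q=C[m]
    if len(q)<5: return print('none',len(q))
    v,u=np.nonzero(m);print(len(q),np.median(q[:,2]).round(4),cv2.minEnclosingCircle(q[:,:2].astype('float32')),q.mean(0).round(4),(q.min(0)+q.max(0))/2,'px',u.mean(),v.mean())
top(.085,.096,.438,.386,.06)
top(.087,.1,.414,.192,.04)
```

```text
[0.42782023 0.38352108 0.20913266] [ 1.79996099e+02 -1.17455603e-01 -4.23827905e-01] 0.7916562134972385
1638 0.0893 ((0.43980672955513, 0.3856795132160187), 0.02904377691447735) [0.4394 0.3858 0.0893] [0.43978903 0.38538042 0.08823086] px 262.7197802197802 177.94505494505495
none 0
```

View pics/w2.png

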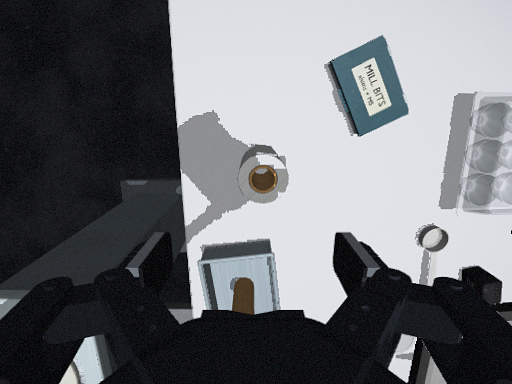

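The wrist view shows the tall roll's mouth at (263,178), the core still standing in the tray at (242,290), and the tin untouched. The roll is at (0.4397,0.3855) with its top at 0.089, as expected.

Request:
{"name": "play_rows", "arguments": {
  "increments": [0.6,-0.1,0,0,0,0.4,0.6,-0.1,0,0,0,0,0,0,1.5,0,0,0,0,0,2,0,0,0,0,0,2,0,0,0,0,0,2,0,0,0,0,0,1,0,0,0,0,0,0,0,0,0]
}}

```text
clock: 10.43
position: [0.4472, 0.3763, 0.1248]
tcp_rot: [-180.0, -0.5, -1.5]
ft_force: [-0.0, 0.4, -0.5]
grip_width: 0.085
```

Request:
{"name": "play_rows", "arguments": {
  "increments": [-0.4,-0.5,0,0,-0.5,-1.5,-0.4,-0.5,0,0,0,0,0,0,0,0,0,0]
}}

```text
clock: 10.68
position: [0.4402, 0.3857, 0.1271]
tcp_rot: [-179.9, -0.0, -0.0]
ft_force: [0.6, 0.9, 0.5]
grip_width: 0.0851
```

Request:
{"name": "play_rows", "arguments": {
  "increments": [0,0,0.8,0,0,0,-0.05,-0.1,1.2,0,0,0,-0.1,-0.1,1.5,0,0,0,-0.1,-0.1,1.5,0,0,0,-0.1,-0.1,1.2,0,0,0,0,0,0.8,0,0,0,0,0,0.4,0,0,0,0,0,0,0,0,0]
}}

```text
clock: 11.35
position: [0.4377, 0.3929, 0.051]
tcp_rot: [-179.7, -0.4, 0.1]
ft_force: [-0.2, 0.3, -0.1]
grip_width: 0.0851
```

Request:
{"name": "play_rows", "arguments": {
  "increments": [0.1,0.35,0.2,-0.3,-0.4,0,0.1,0.35,0.4,0,0,0,0,0,0.2,0,0,0,0,0,0,0,0,0]
}}

```text
clock: 11.68
position: [0.4408, 0.3855, 0.0437]
tcp_rot: [-179.9, -0.0, 0.1]
ft_force: [0.9, 0.0, -0.1]
grip_width: 0.0851
```

Request:
{"name": "play_rows", "arguments": {
  "increments": [0,0,0,0,0,0,0,0,0,0,0,0,0,0,0,0,0,0,0,0,0,0,0,0,0,0,0,0,0,0,0,0,0,0,0,0,0,0,0,0,0,0],
  "gripper": 1,
  "squeeze": 45
}}

```text
clock: 12.27
position: [0.4413, 0.3859, 0.0454]
tcp_rot: [-179.8, -0.1, 0.1]
ft_force: [-0.1, 0.1, -0.1]
grip_width: 0.0546
```

Request:
{"name": "play_rows", "arguments": {
  "increments": [0,0,-0.7,0,0,0,0,0,-1.3,0,0,0,0,0,-2,0,0,0,0,0,-2,0,0,0,0,0,-2,0,0,0,0,0,-2,0,0,0,0,0,-1.5,0,0,0,0,0,-0.7,0,0,0]
}}

```text
clock: 12.93
position: [0.4388, 0.3837, 0.1726]
tcp_rot: [179.8, 0.3, 0.1]
ft_force: [-0.7, 1.4, -2.3]
grip_width: 0.0547
```

Request:
{"name": "play_rows", "arguments": {
  "increments": [0.3,1.3,-0.3,0,0,0,0.6,2.5,-0.3,0,0,0,0.8,3.5,0,0,0,0,0.8,3.5,0,0,0,0,0.8,3.5,0,0,0,0,0.8,3.5,0,0,0,0,0.8,3.5,0,0,0,0,0.8,3.5,0,0,0,0]
}}

```text
clock: 13.6
position: [0.4961, 0.1289, 0.1802]
tcp_rot: [180.0, 0.3, 0.8]
ft_force: [1.1, -0.4, -3.4]
grip_width: 0.0545
```

Request:
{"name": "play_rows", "arguments": {
  "increments": [0.8,3.5,0,0,0,0,0.8,3.5,0,0,0,0,0.6,3,0,0,0,0,0.4,2,0,0,0,0,0.2,1,0,0,0,0,0,0,0,0,0,0]
}}

```text
clock: 14.1
position: [0.5231, -0.0187, 0.1771]
tcp_rot: [179.7, 0.6, 0.2]
ft_force: [0.7, 0.8, -2.4]
grip_width: 0.0547
```

Request:
{"name": "play_rows", "arguments": {
  "increments": [0.5,-0.1,0,0.3,0.6,0.2,0.5,-0.1,0,0,0,0,0,0,0,0,0,0]
}}

```text
clock: 14.35
position: [0.533, -0.0149, 0.1764]
tcp_rot: [-179.9, 0.0, -0.0]
ft_force: [0.8, -0.0, -3.1]
grip_width: 0.0549
```

Run:
```python
from h import *
s=arm.observe();p=s['position'];print(p,s['tcp_rot'],np.abs(s['dq']).max())
P=pose('wrist');b,D=imaging.snapshot('wrist');np.savez('pics/w3',b=b,D=D,P=P)
C=cloud('wrist',D,P);z=C[...,2]
g=b.astype(int); pale=(g.min(2)>110)&(g.max(2)-g.min(2)<40)
zt=p[2]-.0454+.09
m=(abs(z-zt)<.006)&(D>0)&(np.hypot(C[...,0]-p[0],C[...,1]-p[1])<.04)&pale; q=C[m]
print('rolltop',len(q),zt,cv2.minEnclosingCircle(q[:,:2].astype('float32')) if len(q) else 0,q.min(0),q.max(0))
m=(z>.007)&(z<.02)&(abs(C[...,0]-.533)<.07)&(abs(C[...,1]+.017)<.07);q=C[m]
print('foot',len(q),cv2.minEnclosingCircle(q[:,:2].astype('float32')))
bs,Ds=imaging.snapshot('side');Ps=pose('side');Cs=cloud('side',Ds,Ps)
np.savez('pics/s3',b=bs,D=Ds)
# lateral coordinate along side camera's right axis
r=Ps[:2,0]/np.linalg.norm(Ps[:2,0])
for nm,lo,hi in (('spindle',.03,.074),('roll',.134,.15)):
    m=(Cs[...,2]>lo)&(Cs[...,2]<hi)&(Ds>0)&(np.hypot(Cs[...,0]-.533,Cs[...,1]+.017)<.045)
    c=[]
    for row in np.unique(np.nonzero(m)[0]):
        e=Cs[row][m[row]][:,:2]@r; c.append(((e.min()+e.max())/2,e.max()-e.min()))
    print(nm,np.median(c,0))
print('tcp lateral',p[:2]@r)
A=b[120:384,100:400];B=bs[180:330,220:370]
cv2.imwrite('pics/c3.png',np.hstack([A,cv2.resize(B,(264,264))]))
```

```text
[ 0.53304517 -0.01488997  0.17640801] [-1.79887367e+02  4.95644180e-02 -3.19180560e-02] 0.8878829399458157
rolltop 5445 0.22100801467447803 ((0.533204197883606, -0.008785411715507507), 0.03450465202331543) [ 0.49924959 -0.04311218  0.21521911] [0.56719809 0.01348389 0.22327147]
foot 2783 ((0.5326252579689026, -0.01688927784562111), 0.0497087799012661)
spindle [0.48934309 0.01863076]
roll [0.48698423 0.04606846]
tcp lateral 0.48987570911079314
```

View pics/c3.png

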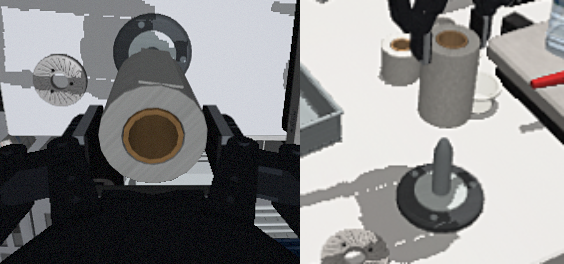

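The wrist crop shows the roll's top ring centred on the jaws (y from -0.0431 to 0.0135, so centre -0.0148, same as the TCP). The foot reads (0.5326,-0.0169). The roll has to go about 2 mm in -y, then down in stages.

Request:
{"name": "play_rows", "arguments": {
  "increments": [0,0.2,0.3,0,0,0,0,0,0.6,0,0,0,0,0,0.8,0,0,0,0,0,0.8,0,0,0,0,0,0.3,0,0,0,0,0,0,0,0,0]
}}

```text
clock: 14.95
position: [0.5321, -0.0137, 0.1451]
tcp_rot: [-179.9, 0.1, 0.3]
ft_force: [0.0, -0.0, -3.3]
grip_width: 0.0548
```

Request:
{"name": "play_rows", "arguments": {
  "increments": [0.05,0.3,0,0,0,0.2,0,0,0.2,0,0,0,0,0,0.2,0,0,0,0,0,0,0,0,0]
}}

```text
clock: 15.28
position: [0.5324, -0.0172, 0.1402]
tcp_rot: [-179.9, 0.2, 0.1]
ft_force: [0.1, 0.1, -4.0]
grip_width: 0.0547
```

Request:
{"name": "play_rows", "arguments": {
  "increments": [0,0.05,0.3,0,0.2,0,0,0.05,0.4,0,0,0,0,0.05,0.4,0,0,0,0,0,0.2,0,0,0,0,0,0,0,0,0]
}}

```text
clock: 15.7
position: [0.5327, -0.0191, 0.1265]
tcp_rot: [-179.9, -0.1, 0.0]
ft_force: [0.2, -0.6, -2.6]
grip_width: 0.0544
```

Request:
{"name": "play_rows", "arguments": {
  "increments": [0,-0.2,0,0,0,0,0,0,0.3,0,0,0,0,0,0.3,0,0,0,0,0,0,0,0,0]
}}

```text
clock: 16.03
position: [0.5327, -0.0167, 0.1199]
tcp_rot: [-179.9, -0.1, 0.0]
ft_force: [0.2, 0.4, -3.6]
grip_width: 0.0548
```

Request:
{"name": "play_rows", "arguments": {
  "increments": [0,0.03,0.3,0,0,0,0,0,0.4,0,0,0,0,0,0.4,0,0,0,0,0,0.3,0,0,0,0,0,0,0,0,0]
}}

```text
clock: 16.45
position: [0.5327, -0.017, 0.1042]
tcp_rot: [-179.9, -0.1, 0.1]
ft_force: [0.0, -0.0, -2.7]
grip_width: 0.0545
```

Request:
{"name": "play_rows", "arguments": {
  "increments": [0,0,0.3,0,0,0,0,0,0.4,0,0,0,0,0,0.4,0,0,0,0,0,0.4,0,0,0,0,0,0.3,0,0,0,0,0,0,0,0,0]
}}

```text
clock: 16.95
position: [0.5326, -0.017, 0.084]
tcp_rot: [-179.9, -0.1, 0.1]
ft_force: [0.5, 0.6, -2.3]
grip_width: 0.0548
```

Request:
{"name": "play_rows", "arguments": {
  "increments": [0,0,0.3,0,0,0,0,0,0.4,0,0,0,0,0,0.4,0,0,0,0,0,0.3,0,0,0,0,0,0.2,0,0,0,0,0,0,0,0,0]
}}

```text
clock: 17.45
position: [0.5326, -0.0169, 0.0661]
tcp_rot: [-179.9, -0.1, 0.1]
ft_force: [0.1, 0.2, -3.4]
grip_width: 0.0547
```

Request:
{"name": "play_rows", "arguments": {
  "increments": [0,0,0.2,0,0,0,0,0,0.2,0,0,0,0,0,0,0,0,0]
}}

```text
clock: 17.7
position: [0.5327, -0.0169, 0.0618]
tcp_rot: [-179.9, -0.1, 0.1]
ft_force: [-0.4, -0.4, -2.9]
grip_width: 0.0541
```

Request:
{"name": "play_rows", "arguments": {
  "increments": [0,0,0.15,0,0,0,0,0,0.1,0,0,0,0,0,0,0,0,0]
}}

```text
clock: 17.95
position: [0.5332, -0.017, 0.0617]
tcp_rot: [-179.9, -0.2, 0.1]
ft_force: [-0.2, 0.0, -4.0]
grip_width: 0.0547
```

Request:
{"name": "play_rows", "arguments": {
  "increments": [0,0,0.3,0,0,0,0,0,0.2,0,0,0,0,0,0,0,0,0]
}}

```text
clock: 18.2
position: [0.5338, -0.0172, 0.0618]
tcp_rot: [-179.9, -0.4, 0.1]
ft_force: [0.2, 0.5, -3.2]
grip_width: 0.0546
```

It stalls at 0.0618, against 0.0614 predicted for seated. The force reading doesn't show the contact, but the height agrees. I'll release, rise and look.

Request:
{"name": "play_rows", "arguments": {
  "increments": [0,0,0,0,0,0,0,0,0,0,0,0,0,0,0,0,0,0,0,0,0,0,0,0,0,0,0,0,0,0,0,0,0,0,0,0],
  "gripper": -1
}}

```text
clock: 18.7
position: [0.5355, -0.0173, 0.0623]
tcp_rot: [-180.0, -0.6, 0.1]
ft_force: [0.6, 0.2, 0.2]
grip_width: 0.0854
```

Request:
{"name": "play_rows", "arguments": {
  "increments": [0,0,-0.5,0,0,0,0,0,-1,0,0,0,0,0,-1.5,0,0,0,0,0,-2,0,0,0,0,0,-2.5,0,0,0,0,0,-2.5,0,0,0,0,0,-2,0,0,0,0,0,-1,0,0,0]
}}

```text
clock: 19.37
position: [0.5319, -0.0172, 0.1985]
tcp_rot: [-179.9, -0.3, 0.1]
ft_force: [0.5, -0.0, 0.6]
grip_width: 0.0852
```

Request:
{"name": "play_rows", "arguments": {
  "increments": [-1,-1,-1,0,0,0,-1,-1,-1,0,0,0,-0.5,-0.5,0,0,0,0,0,0,0,0,0,0]
}}

```text
clock: 19.7
position: [0.5067, 0.0086, 0.2246]
tcp_rot: [-180.0, -0.7, 0.0]
ft_force: [-0.3, -0.1, -0.8]
grip_width: 0.0855
```

Run:
```python
from h import *
s=arm.observe();print(s['clock'],s['position'],s['grip_width'],np.abs(s['dq']).max())
P=pose('wrist');b,D=imaging.snapshot('wrist');C=cloud('wrist',D,P);z=C[...,2]
m=(z>.09)&(z<.125)&(D>0)&(np.hypot(C[...,0]-.533,C[...,1]+.017)<.04);q=C[m]
print('roll top z',np.median(q[:,2]),np.percentile(q[:,2],[5,95]),cv2.minEnclosingCircle(q[abs(q[:,2]-np.median(q[:,2]))<.004][:,:2].astype('float32')))
bs,Ds=imaging.snapshot('side')
A=cv2.resize(b,(400,300));B=cv2.resize(bs,(400,300));cv2.imwrite('pics/f.png',np.hstack([A,cv2.resize(bs[120:345,120:420],(400,300))]))
```

```text
19.7 [0.50672936 0.00862786 0.22456949] 0.08549257580848185 0.9463448182754345
roll top z 0.10515825274109053 [0.09274424 0.1064466 ] ((0.532054603099823, -0.01723957434296608), 0.02887689135968685)
```

View pics/f.png

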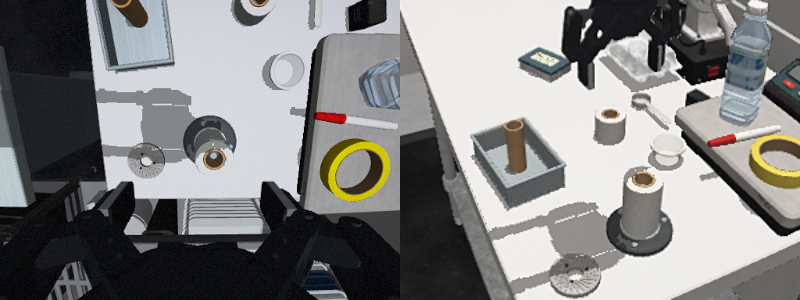

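The roll sits on the flange with its top at 0.105 (0.106 expected), the core stands in the tray, and the bystanders look unmoved.

```bash
python3 -c "
from plant import workorder
print(workorder.job_done())"
```

```text
the job is handed in; nothing more can be done
None
```

I lifted the spent core off the spindle, stood it in the steel tray and released it. Then I lowered the tall roll onto the spindle in small steps, released it and moved the gripper clear. I handed the job in at about 20 s on the clock.

- **Roll seating:** the last wrist view puts the roll's top at 105.2 mm (106 mm expected when fully down). Its centre is (0.532, -0.017), within about 1 mm of the spindle axis.
- **Core:** it stands upright and free inside the tray in the last views.
- **Everything else:** the short roll, cup, disc, scoop and tin look unmoved. I judged this from the pictures and did not measure their positions.
- **Check that disagreed:** the wrist force showed no clear rise at either touchdown. I judged both from where the descent stalled: the core at about 49 mm (49 mm predicted) and the roll at 61.8 mm (61.4 mm predicted). Before the roll was lowered, the side view put it about 2 mm off to one side of the spindle. My measuring window had cut off part of the roll there, so I used the wrist view, which showed it centred in the jaws.

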